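# Change over the reed trays

## Task

Change over the trays in the reed-tray rack: first push the empty tray, which has been left standing out, fully home with the fingertips, then hook a fingertip behind the raised lip of the tray that holds the wooden reed block and draw it out all the way to its stop, the block riding in it. Do not pinch a lip between the fingers and do not handle the block. Leave the third tray, with the metal reed plates, shut and everything else where it stands.

Things in the scene. Friction and masses are not known exactly. Their poses are not given: they have to be found in the camera images.
- empty_tray (a joint): how far the empty tray (left standing out by 75 to 115 mm at the start) is drawn out along its rail, m: 0 = fully home, 0.135 = at its outer stop. It runs stiffly (about 2 N of friction) and stays where it is left.
- empty_lip (a point): middle of the top edge of the upright plywood lip at the front end of the empty tray (left standing out by 75 to 115 mm at the start). x axis: along the rail, INTO the guide (the tray is drawn out along -x); y along the lip; z up. The lip is 100 mm wide (y), 12 mm thick (x, 6 mm to either side of this point) and its top edge stands 56 mm above the table; its lower edge is 20 mm above the table.
- block_tray (a joint): how far the tray that holds the wooden reed block (home or nearly so at the start) is drawn out along its rail, m: 0 = fully home, 0.135 = at its outer stop. It runs stiffly (about 2 N of friction) and stays where it is left.
- block_lip (a point): middle of the top edge of the upright plywood lip at the front end of the tray that holds the wooden reed block (home or nearly so at the start). x axis: along the rail, INTO the guide (the tray is drawn out along -x); y along the lip; z up. The lip is 100 mm wide (y), 12 mm thick (x, 6 mm to either side of this point) and its top edge stands 56 mm above the table; its lower edge is 20 mm above the table.
- plates_tray (a joint): how far the third tray, with a row of flat metal reed plates in it (home or nearly so) is drawn out along its rail, m: 0 = fully home, 0.135 = at its outer stop. It runs stiffly (about 2 N of friction) and stays where it is left.
- plates_lip (a point): middle of the top edge of the upright plywood lip at the front end of the third tray, with a row of flat metal reed plates in it (home or nearly so). x axis: along the rail, INTO the guide (the tray is drawn out along -x); y along the lip; z up. The lip is 100 mm wide (y), 12 mm thick (x, 6 mm to either side of this point) and its top edge stands 56 mm above the table; its lower edge is 20 mm above the table.
- board: green board, 460 x 460 x 8 mm, origin at the centre of its underside, under three tray guides that lie side by side, 150 mm apart, parallel, in any order. x axis: as at the lips. Each guide's housing is 106 mm wide, 200 mm long, open on top but for two 24 mm wide cross straps (at mid-length and at the back), 78 mm high above the table; its bed (top 16 mm above the table) runs out under the tray. All three trays are of one shape.
- block_pocket (a point): centre of the floor of the pocket in the tray that holds the reed block (190 x 76 mm inside, walls 14 mm high); axes as at its lip
- reed_block_center (a point): centre of the loose reed block, a light wooden comb-like bar 165 x 44 x 34 mm, about 160 g, lying lengthwise in its tray's pocket, under the housing's two straps while the tray is home; x along its length, z up
- block_well (a point): centre of the floor of the open finger well behind the lip of the block tray: 48 mm long (x), 86 mm wide (y), its floor 27 mm above the table, 29 mm below the lip's top edge; at its back a 14 mm high cross wall, then the block's pocket. With the tray home the housing's front stands 53 mm behind the lip's inner face. Axes as at the lip
- reed_block: the same reed block; origin at the centre of its underside
- wax_tin: bystander, to be left alone: aluminium tin, 30 mm wide, 36 mm high, on the green board in the gap between two guides; origin at the centre of its underside
- weight: bystander, to be left alone: brass weight, 28 mm wide, 40 mm high, on the green board in the other gap; origin at the centre of its underside
- pot: bystander, to be left alone: brass pot, 90 mm wide, 50 mm high, with a black handle; origin at the centre of its underside
- wax_tub: bystander, to be left alone: yellow tub, 76 mm wide, 85 mm high; origin at the centre of its underside
- film_roll: bystander, to be left alone: white roll standing on end, 84 mm wide, 100 mm high; origin at the centre of its underside
- brush: bystander, to be left alone: brush 200 mm long, lying
- spare_block: bystander, to be left alone: another reed block, 165 x 44 x 34 mm, lying on the table left of the board; origin at the centre of its underside

How it is judged:
On the way, in this order (a step that is already met when the one before it is completed fails the run):
1. the empty tray is pushed fully home (value of joint empty_tray below 0.01 m and value of joint block_tray below 0.03 m), for 0.1 s.
2. the tray with the reed block is drawn out to its stop (value of joint block_tray above 0.124 m), for 0.2 s.
At the end, for the whole second after the job is handed in: empty tray home (within 10 mm), block tray drawn out to its stop (within 11 mm) and at rest, the reed block still lying flat in its pocket, plate tray shut (within 20 mm) (value of joint empty_tray below 0.01 m and value of joint block_tray above 0.124 m and value of joint plates_tray below 0.02 m and x of reed_block_center in the frame of block_pocket between -0.025 and 0.025 m and y of reed_block_center in the frame of block_pocket between -0.03 and 0.03 m and z of reed_block_center in the frame of block_pocket below 0.025 m and angle between reed_block's own z axis and vertical below 0.1 rad and linear speed of reed_block below 0.02 m/s and velocity of joint block_tray between -0.01 and 0.01 m/s); the robot touches nothing.
It fails at once if the block tray is drawn out before the empty tray is home (value of joint each of block_tray, empty_tray above 0.03 m).
It fails at once if a lip is pinched between the fingers (they press on its outer and inner face at once) ((contact force between the fingers and empty_tray_c0 above 1 N and contact force between the fingers and empty_tray_c1 above 1 N) or (contact force between the fingers and block_tray_c0 above 1 N and contact force between the fingers and block_tray_c1 above 1 N)).
It fails at once if the reed block is handled (fingers press on it) or lifted (contact force between the fingers and reed_block above 1 N or z of reed_block_center in the frame of block_pocket above 0.03 m).
It fails at once if the third tray is drawn out by more than 20 mm (value of joint plates_tray above 0.02 m).
It fails at once if a bystander is moved by more than 20 mm (distance of any of wax_tin, weight, pot, wax_tub, film_roll, brush, spare_block from where it was at the start of the episode above 0.02 m).
It also fails if it takes over 48 s, if anything falls off the work surface, if the arm or the gripper's body presses on something with over 40 N, if the wrist force passes 120 N, or if a joint passes its speed limit or range.

## Robot

A 6-joint arm with a two-finger parallel gripper is mounted at the origin on the work surface. World frame = base frame: x ahead of the robot, y to its left, z up, the work surface at z = 0. Lengths are in m, angles in rad, forces in N, time in s.
With the tool pointing down it reaches from about 0.35 to 0.775 m from the base axis. Payload 5.5 kg.
Tool frame: the origin (TCP) lies at the very end of the fingers, on their centre line; the grasp point (between the pads) lies 19 mm behind it; z points along the fingers, y is the direction in which the jaws open and shut (so a half turn about z gives the same grasp; the last joint's range is limited). The gripper opens to 85 mm and grips with 20 to 120 N. Pads are 22 mm wide; open, the fingers measure 114 mm over their backs; the gripper's body (76 mm by 85 mm) begins 54 mm behind the grasp point. The pads swing forward as they close: fully open they stand 13 mm farther back than shut.
Start: joints at [1.192, 0.313, 0.046, 1.304, 0, 1.431], TCP at [0.136, 0.559, 0.199] pointing down, gripper open.
Joint ranges: [-2.76, 2.76], [-0.86, 1.69], [-1.03, 1.26], [-2.2, 2.34], [-1.47, 1.5], [-3.14, 3.14]. Speed limits (rad/s): [2.57, 2.57, 3.14, 3.14, 3.14, 3.14].

## Interface

Orientations are given as a unit quaternion [w, x, y, z].
In Python, from workcell import get_state, imaging, env, spotter gives the robot as it stands.
- The arm moves only by the tool play_rows, never from a script. Its argument "moves" is a list of rows, each an object with "claw": the finger opening in cm, from 0 to 8.54; "delta_pos": the shift along the tool's x, y, z in cm, a list of three; "twist": the turn about the tool's z in degrees. A call has 1 to 12 rows; each row is the pose to reach, as a shift and turn from the pose commanded when the call began, along the tool's axes at that moment; what a row does not reach only later rows make up. A row lasts 1/8 s, in which the tool goes at most 62.5 mm and 10.7 degrees, less where a joint would pass 70% of its speed; a pose out of reach is approached as far as the arm can. A call with a gripper value outside its range is refused whole. The fingers move at their own pace and stop on an object; "force" is the grip in N (left out, the last holds). Time passes only in rows, so rows that repeat a pose let the fingers close. It gives the time, the measured TCP pose, the force and the opening at its end, in the units of the state.
- get_state(): the state, without advancing time (a new reading comes with each control period).
- imaging.read_camera(name): name is "side" or "top" or "wrist"; returns the picture (480x640x3 uint8, red, green, blue); there is no depth.
- imaging.camera_info(name): a dict with "fx", "fy", "cx", "cy" (pixels), "k1" (the pictures are not rectified: a ray, as slopes to the right and down, at radius r is drawn at 1 + k1 r^2 times it, then the intrinsics apply), "world_to_cam" (4x4, takes a point from world to camera coordinates). Camera axes: x right, y down, z forward; pixel columns grow to the right and rows downward; lengths in m; the calibration is good to about 2 mm. A picture is of the moment at which its call begins: read the wrist's pose just before it. camera_info takes no time and is no camera call; for the wrist camera it gives the pose at the moment of the call.
- env.hand_in(): hands the job in, once; it reports no verdict.
Trained networks look in the newest picture that a camera, given by its name, has taken for a name from the list of things; names that differ only in an ending like _2 or _b are one class to them, and where a whole thing is asked for, a point or a joint stands for the part that bears it (a point fixed in the world has none). Each returns a list of dicts, best first, with "conf" (0 to 1); they miss things now and then, are a little off and sometimes report something else, mostly with a low value. They report only what shows in the picture. A call takes as long as a camera call.
- spotter.spot_in(camera, query): "extent" ([left, top, right, bottom] in pixels, round what is visible of it).
The state is a dict: "clock": time; "joint_pos": joint angles; "qvel": joint speeds; "tau": joint torques, N m; "tcp_pos": TCP position; "orientation": TCP orientation; "wrist_force": force on the tool from outside, world axes, zero at the start; "ft_torque": the same for the moment, N m; "finger_gap": finger opening in m.
Only numpy, scipy, OpenCV 4.12 (cv2) and the standard library are available. Lean on these libraries where they do the work, as an engineer would, in place of code of your own. Each camera call takes 0.05 s, during which the arm holds its last target. There are 200 camera calls.

## Working session

There is one attempt and no reset: what is moved stays moved. The work goes in short steps, Python scripts to look and compute and a tool call to move; the robot and the scene stay as the last step left them, time stands still between calls to the robot, and variables do not carry over. Pictures are saved under pics/ and viewed, about 8 in all and at most 12, crops included, and the job is handed in when it is done.

Besides the shell and the picture viewer there is one more tool, called after ">>>" as name(argument=value, ...) on one line, values as JSON. play_rows: Moves the arm, as the interface text tells. Its arguments: {"type":"object","properties":{"moves":{"type":"array"},"force":{"type":"number"}},"required":["moves"]}

```bash
mkdir -p pics
cat > h.py <<'E'
import numpy as np, cv2
from workcell import get_state, imaging, env, spotter
def ray(cam,u,v,info=None):
    i=info or imaging.camera_info(cam)
    K=np.array([[i['fx'],0,i['cx']],[0,i['fy'],i['cy']],[0,0,1.]])
    p=cv2.undistortPoints(np.array([[[u,v]]],float),K,np.array([i['k1'],0,0,0.]))[0,0]
    T=np.array(i['world_to_cam']);R=T[:3,:3];t=T[:3,3]
    return -R.T@t, R.T@np.array([p[0],p[1],1])
def at_z(cam,u,v,z,info=None):
    o,d=ray(cam,u,v,info); return o+d*(z-o[2])/d[2]
def proj(cam,P,info=None):
    i=info or imaging.camera_info(cam)
    T=np.array(i['world_to_cam']);q=(T[:3,:3]@np.array(P,float).T).T+T[:3,3]
    s=q[:,:2]/q[:,2:];r=(s**2).sum(1,keepdims=True);s=s*(1+i['k1']*r)
    return s*[i['fx'],i['fy']]+[i['cx'],i['cy']]
def save(cam,name):
    im=imaging.read_camera(cam);cv2.imwrite('pics/'+name,im[:,:,::-1]);return im
E
python3 - <<'E'
from h import *
save('top','top1.png');save('side','side1.png')
s=get_state();print({k:np.round(v,3) for k,v in s.items()})
for q in ['empty_lip','block_lip','plates_lip','reed_block','wax_tin','weight','board','pot','wax_tub','film_roll','brush','spare_block']:
    r=spotter.spot_in('top',q)[:2]
    for d in r:
        e=d['extent'];print(q,round(d['conf'],2),np.round(e),np.round(at_z('top',(e[0]+e[2])/2,(e[1]+e[3])/2,.04),3))
E
```

```text
{'clock': np.float64(0.1), 'joint_pos': array([1.192, 0.314, 0.045, 1.304, 0.   , 1.431]), 'qvel': array([-0.   , -0.001,  0.002,  0.001, -0.002,  0.001]), 'tau': array([ 2.0000e-03, -4.8173e+01,  2.9924e+01,  1.3000e-02, -0.0000e+00,
       -0.0000e+00]), 'tcp_pos': array([0.136, 0.558, 0.198]), 'orientation': array([-0.   ,  0.119,  0.993, -0.001]), 'wrist_force': array([-0.385,  0.17 , -0.867]), 'ft_torque': array([-0.006, -0.017, -0.034]), 'finger_gap': np.float64(0.085)}
empty_lip 0.82 [299. 151. 340. 244.] [ 0.615 -0.004  0.04 ]
empty_lip 0.58 [466. 228. 501. 264.] [ 0.482 -0.417  0.04 ]
block_lip 0.74 [365. 112. 381. 177.] [ 0.754 -0.144  0.04 ]
block_lip 0.72 [354. 106. 401. 206.] [ 0.722 -0.156  0.04 ]
plates_lip 0.86 [235. 117. 274. 216.] [0.7   0.163 0.04 ]
plates_lip 0.67 [354. 107. 396. 209.] [ 0.716 -0.15   0.04 ]
reed_block 0.86 [362. 109. 381. 177.] [ 0.757 -0.142  0.04 ]
wax_tin 0.65 [283. 173. 294. 181.] [0.671 0.076 0.04 ]
wax_tin 0.45 [343. 164. 350. 176.] [ 0.686 -0.075  0.04 ]
board 0.56 [354. 108. 395. 209.] [ 0.716 -0.148  0.04 ]
pot 0.52 [301. 151. 342. 243.] [ 0.617 -0.008  0.04 ]
wax_tub 0.58 [464. 229. 500. 264.] [ 0.483 -0.415  0.04 ]
film_roll 0.78 [463. 163. 507. 203.] [ 0.647 -0.431  0.04 ]
film_roll 0.67 [298. 149. 341. 246.] [ 0.615 -0.004  0.04 ]
brush 0.71 [420. 298. 473. 368.] [ 0.269 -0.313  0.04 ]
spare_block 0.67 [138. 168. 165. 239.] [0.607 0.424 0.04 ]
```

View pics/top1.png

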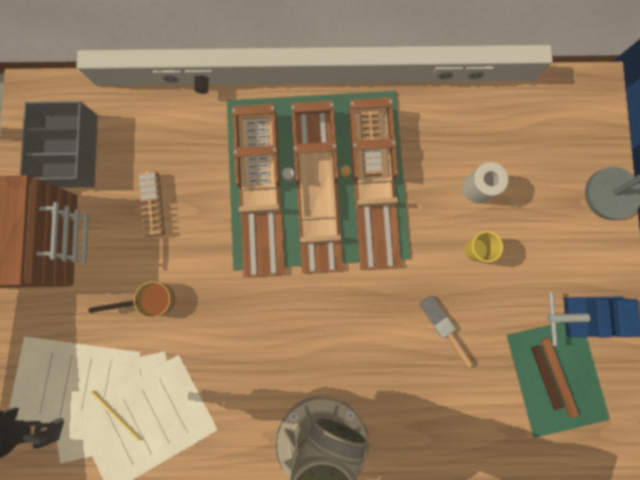

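View pics/side1.png

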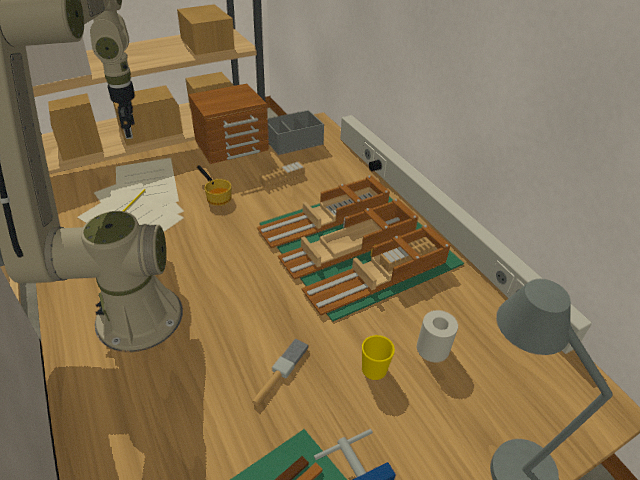

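The top view shows three guides: plates on the left (lip about 261,210), empty in the middle (lip about 320,240) and block on the right (lip about 378,204). The tin is at (288,174) and the weight at (346,171). I'll zoom in on the rack.

Run:
```python
from h import *
im=cv2.imread('pics/top1.png')[175:285,225:415]
cv2.imwrite('pics/c1.png',cv2.resize(im,None,fx=4,fy=4,interpolation=cv2.INTER_CUBIC))
```

```text
(no output)
```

View pics/c1.png

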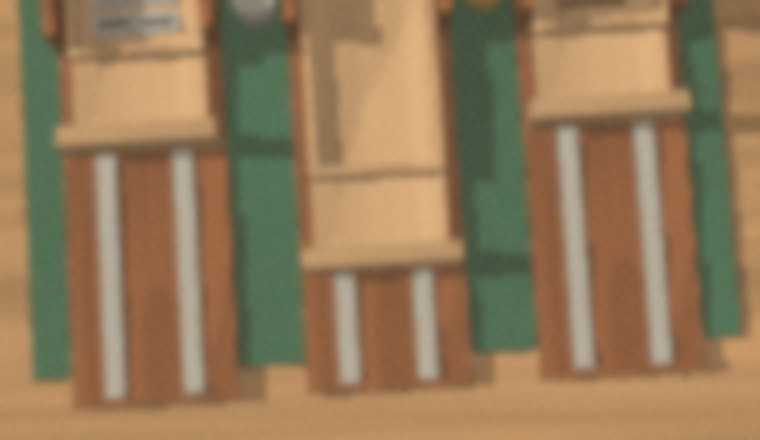

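Run:
```python
from h import *
i=imaging.camera_info('top')
def w(a,b,z): return at_z('top',225+a/4,175+b/4,z,i)
for n,l,r in [('plates',(57,133),(217,127)),('empty',(302,256),(462,246)),('block',(527,105),(690,98))]:
    L=w(*l,.056);R=w(*r,.056);d=R-L;print(n,np.round((L+R)/2,4),np.linalg.norm(d),np.degrees(np.arctan2(d[0],-d[1])))
for n,a,b in [('rail1',(97,160),(110,398)),('rail2',(558,130),(576,368)),('rail3',(640,130),(656,365))]:
    A=w(*a,.016);B=w(*b,.016);d=A-B;print(n,np.degrees(np.arctan2(d[1],d[0])))
print(at_z('wrist',320,240,.05))
s=get_state();print(s['tcp_pos'],s['orientation'])
```

```text
plates [0.5887 0.1479 0.056 ] 0.10040055336213531 1.2270456129989207
empty [ 0.5094 -0.0047  0.056 ] 0.10004113402220259 2.6067544242837704
block [ 0.602  -0.1493  0.056 ] 0.10316786103913925 1.5475169291732622
rail1 3.1722669327556354
rail2 2.608444178440151
rail3 1.8739195658740793
[0.15513412 0.55442002 0.05      ]
[0.13603232 0.55873477 0.19926795] [3.04265919e-05 1.19108269e-01 9.92881268e-01 8.13379459e-05]
```

>>> play_rows(moves=[{"claw": 0,"delta_pos": [-4,-4,0],"twist": -8},{"claw": 0,"delta_pos": [-8,-8.2,0],"twist": -16.1},{"claw": 0,"delta_pos": [-12,-12.3,0],"twist": -16.1},{"claw": 0,"delta_pos": [-16,-16.4,0],"twist": -16.1},{"claw": 0,"delta_pos": [-20,-20.5,0],"twist": -16.1},{"claw": 0,"delta_pos": [-24,-24.5,0],"twist": -16.1},{"claw": 0,"delta_pos": [-28,-28.6,0],"twist": -16.1},{"claw": 0,"delta_pos": [-32,-32.7,0],"twist": -16.1},{"claw": 0,"delta_pos": [-36,-36.8,0],"twist": -16.1},{"claw": 0,"delta_pos": [-40,-40.9,0],"twist": -16.1},{"claw": 0,"delta_pos": [-44,-45,0],"twist": -16.1},{"claw": 0,"delta_pos": [-46,-47,0],"twist": -16.1}])

```text
clock: 2.2
tcp_pos: [0.4731, -0.0094, 0.1992]
orientation: [0.0, -0.02, 1.0, -0.0]
wrist_force: [-0.5, 1.7, -0.6]
finger_gap: 0.0003
```

Run:
```python
from h import *
s=get_state();print(s['clock'],s['tcp_pos'],s['orientation'],s['finger_gap'],s['wrist_force'])
i=imaging.camera_info('wrist');im=save('wrist','w1.png')
E=np.array([0.5094,-0.0047,.056]);u=np.array([.999,.0436,0]);v=np.array([-.0436,.999,0])
B=np.array([0.602,-.1493,.056]);P=[E+.05*v,E-.05*v,E,B+.05*v,B-.05*v,B]
p=proj('wrist',P,i);print(np.round(p),i['k1'])
```

```text
2.2 [ 0.47314497 -0.00944209  0.19920814] [ 4.15149558e-04 -1.96303423e-02  9.99807205e-01 -1.71225123e-04] 0.00030888702336231174 [-0.48414765  1.65213509 -0.56341349]
[[376. 258.]
 [270. 259.]
 [323. 259.]
 [226. 339.]
 [129. 339.]
 [177. 339.]] -0.0054260194062895626
```

View pics/w1.png

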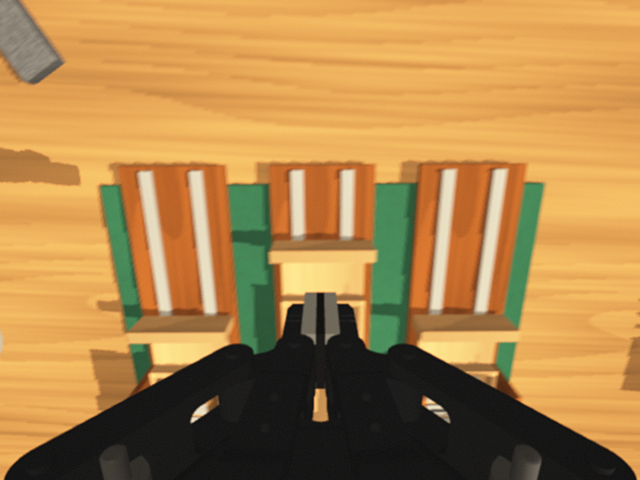

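The wrist view agrees with the estimate: the empty lip is at (269–377, 257), with 259 predicted. The block lip is at (131–232, 337), about 4 mm from the prediction. Next I'll lower outside the empty lip and push.

>>> play_rows(moves=[{"claw": 0,"delta_pos": [0,0.2,5],"twist": 0},{"claw": 0,"delta_pos": [0,0.2,10],"twist": 0},{"claw": 0,"delta_pos": [0,0.2,14],"twist": 0},{"claw": 0,"delta_pos": [0,0.2,16.2],"twist": 0},{"claw": 0,"delta_pos": [0,0.2,16.2],"twist": 0},{"claw": 0,"delta_pos": [-1.5,0.2,16.2],"twist": 0},{"claw": 0,"delta_pos": [-2.5,0.2,16.2],"twist": 0},{"claw": 0,"delta_pos": [-3.5,0.2,16.2],"twist": 0},{"claw": 0,"delta_pos": [-4.5,0.2,16.2],"twist": 0},{"claw": 0,"delta_pos": [-5.5,0.2,16.2],"twist": 0},{"claw": 0,"delta_pos": [-6.5,0.2,16.2],"twist": 0},{"claw": 0,"delta_pos": [-6.5,0.2,16.2],"twist": 0}])

```text
clock: 3.75
tcp_pos: [0.5375, -0.002, 0.0371]
orientation: [0.0, -0.021, 1.0, 0.0]
wrist_force: [-0.5, -1.0, -0.1]
finger_gap: -0.0
```

>>> play_rows(moves=[{"claw": 0,"delta_pos": [-0.8,0,0],"twist": 0},{"claw": 0,"delta_pos": [-1.6,0,0],"twist": 0},{"claw": 0,"delta_pos": [-2.4,0,0],"twist": 0},{"claw": 0,"delta_pos": [-3.2,0,0],"twist": 0},{"claw": 0,"delta_pos": [-3.7,0,0],"twist": 0}])

```text
clock: 4.38
tcp_pos: [0.5743, -0.0004, 0.0372]
orientation: [0.0, -0.021, 1.0, 0.0]
wrist_force: [0.1, -1.0, -0.2]
finger_gap: -0.0001
```

Run:
```python
from h import *
im=save('top','top2.png')[90:285,225:415]
cv2.imwrite('pics/c2.png',cv2.resize(im[:,:,::-1],None,fx=3,fy=3,interpolation=cv2.INTER_CUBIC))
```

```text
(no output)
```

View pics/c2.png

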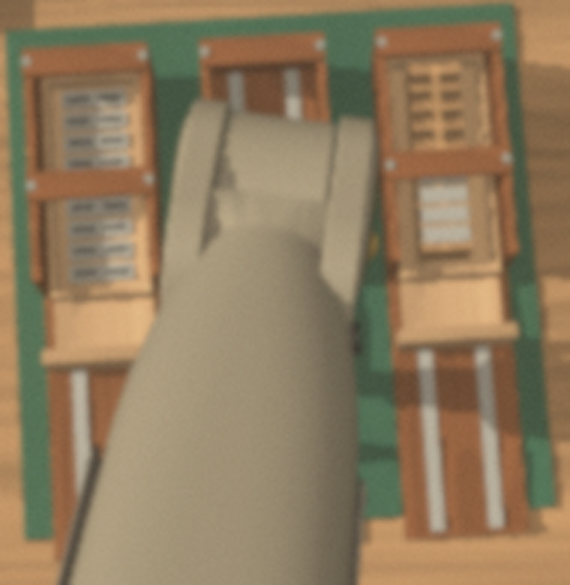

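The arm hides the lip, and bed rails still show at the back of the middle guide. I'll keep pushing in small steps and watch the force.

>>> play_rows(moves=[{"claw": 0,"delta_pos": [-0.3,0,0],"twist": 0},{"claw": 0,"delta_pos": [-0.6,0,0],"twist": 0},{"claw": 0,"delta_pos": [-0.8,0,0],"twist": 0}])

```text
clock: 4.8
tcp_pos: [0.5817, -0.0001, 0.0372]
orientation: [0.0, -0.021, 1.0, 0.0]
wrist_force: [0.1, -0.3, -0.1]
finger_gap: -0.0001
```

Run:
```python
from h import *
s=get_state();print(s['tcp_pos'],s['wrist_force'])
i=imaging.camera_info('wrist');save('wrist','w2.png')
```

```text
[ 5.81712009e-01 -9.09655658e-05  3.72058041e-02] [ 0.08896435 -0.28283288 -0.05519662]
```

View pics/w2.png

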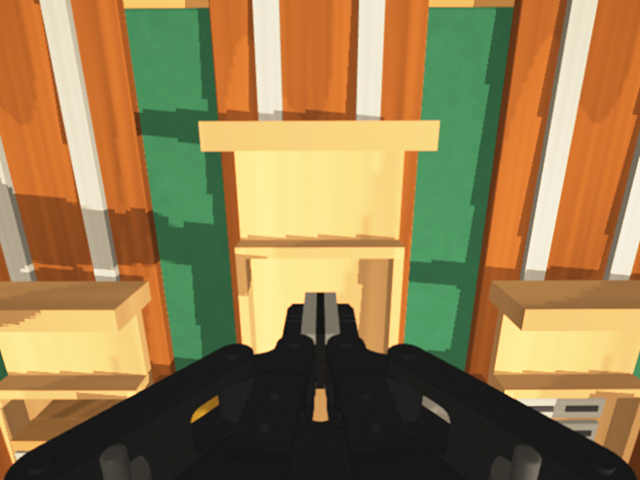

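Run:
```python
from h import *
s=get_state();i=imaging.camera_info('wrist')
T=np.array(i['world_to_cam']);print('cam',-T[:3,:3].T@T[:3,3],'axis',T[2,:3])
print('tcp px',proj('wrist',[s['tcp_pos'],s['tcp_pos']+[0,0,.03]],i))
for n,u,v in [('Lo',200,122),('Ro',439,121),('Li',203,151),('Ri',438,151),('blk o',149,283),('plates o',491,283)]: print(n,at_z('wrist',u,v,.056,i))
```

```text
cam [ 0.50628367 -0.00292719  0.21130195] axis [ 0.29344754  0.01289749 -0.95588817]
tcp px [[319.10584188 283.96894133]
 [318.97774465 310.71758161]]
Lo [ 0.50330588 -0.05272506  0.056     ]
Ro [0.49871523 0.04613386 0.056     ]
Li [ 0.51493135 -0.05210164  0.056     ]
Ri [0.51070891 0.04739136 0.056     ]
blk o [ 0.57677339 -0.08097821  0.056     ]
plates o [0.56992846 0.08100807 0.056     ]
```

The wrist picture shows the empty lip at rows 121–150, which puts it at x≈0.507. It hasn't moved and is behind the fingertips, so the descent must have lagged and the fingers passed over the lip. I'll lift, go back outside and lower completely before pushing.

>>> play_rows(moves=[{"claw": 0,"delta_pos": [0,0,-3],"twist": 0},{"claw": 0,"delta_pos": [0,0,-6],"twist": 0},{"claw": 0,"delta_pos": [0,0,-6],"twist": 0},{"claw": 0,"delta_pos": [4,0,-6],"twist": 0},{"claw": 0,"delta_pos": [8,0,-6],"twist": 0},{"claw": 0,"delta_pos": [11.5,0,-6],"twist": 0},{"claw": 0,"delta_pos": [11.5,0,-6],"twist": 0},{"claw": 0,"delta_pos": [11.5,0,-6],"twist": 0}])

```text
clock: 5.85
tcp_pos: [0.4673, -0.0051, 0.0971]
orientation: [0.0, -0.021, 1.0, -0.0]
wrist_force: [0.1, 0.2, -0.1]
finger_gap: 0.0
```

>>> play_rows(moves=[{"claw": 0,"delta_pos": [0,0,2],"twist": 0},{"claw": 0,"delta_pos": [0,0,4],"twist": 0},{"claw": 0,"delta_pos": [0,0,6.3],"twist": 0},{"claw": 0,"delta_pos": [0,0,6.3],"twist": 0},{"claw": 0,"delta_pos": [0,0,6.3],"twist": 0}])

```text
clock: 6.48
tcp_pos: [0.4677, -0.0051, 0.0346]
orientation: [0.0, -0.021, 1.0, -0.0]
wrist_force: [0.6, -0.9, -0.0]
finger_gap: -0.0004
```

>>> play_rows(moves=[{"claw": 0,"delta_pos": [-1,0,0],"twist": 0},{"claw": 0,"delta_pos": [-2,0,0],"twist": 0},{"claw": 0,"delta_pos": [-3,0,0],"twist": 0},{"claw": 0,"delta_pos": [-4,0,0],"twist": 0},{"claw": 0,"delta_pos": [-5,0,0],"twist": 0}])

```text
clock: 7.1
tcp_pos: [0.5175, -0.0028, 0.0342]
orientation: [0.0, -0.021, 1.0, 0.0]
wrist_force: [0.3, 0.5, -0.5]
finger_gap: 0.0003
```

Run:
```python
from h import *
s=get_state();print(s['tcp_pos'],s['wrist_force'],s['tau'][:3])
save('wrist','w3.png')
```

```text
[ 0.51746274 -0.0028015   0.03415315] [ 0.2995564   0.46752588 -0.53220079] [ -0.13416796 -44.54421759  25.04325271]
```

View pics/w3.png

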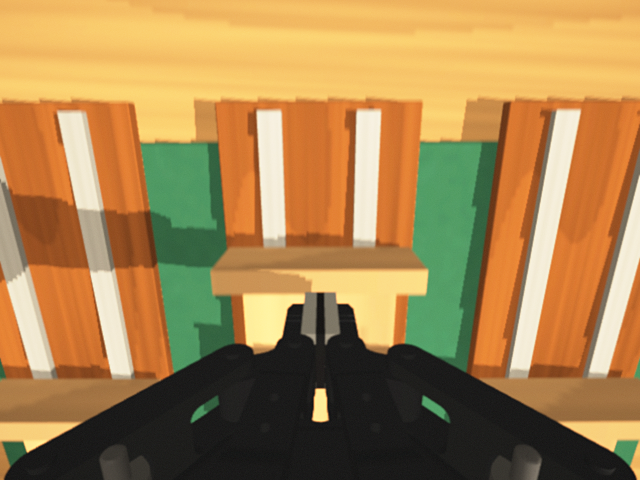

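Run:
```python
from h import *
s=get_state();i=imaging.camera_info('wrist')
for u,v in [(212,269),(427,269),(213,294),(427,293)]: print(at_z('wrist',u,v,.056,i))
j=imaging.camera_info('side')
print('side tcp',proj('side',[s['tcp_pos'],[.507,-.053,.056],[.507,.047,.056]],j))
im=save('side','side2.png')
c=proj('side',[s['tcp_pos']],j)[0].astype(int);x,y=max(c[0]-80,0),max(c[1]-75,0)
print(x,y);cv2.imwrite('pics/s2c.png',cv2.resize(im[y:y+120,x:x+160,::-1],None,fx=5,fy=5,interpolation=cv2.INTER_CUBIC))
```

```text
[ 0.50418456 -0.05269992  0.056     ]
[0.50000552 0.04587529 0.056     ]
[ 0.51675683 -0.05282742  0.056     ]
[0.51199386 0.04746113 0.056     ]
side tcp [[314.0807636  250.80504439]
 [318.40506615 257.08432038]
 [303.01624586 236.26828656]]
234 175
```

View pics/s2c.png

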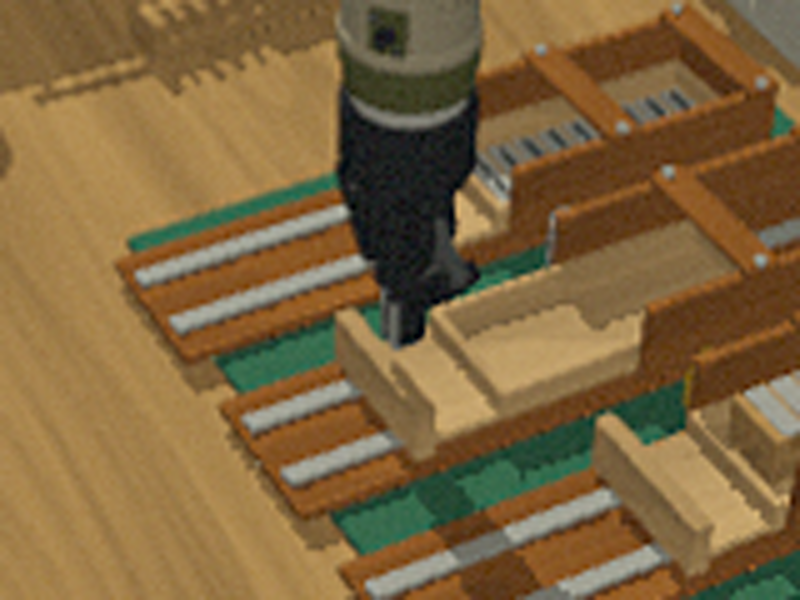

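The side view shows the fingertips at about (314,244), above the well and behind the lip, while the TCP projects to row 251. The fingertips seem to sit higher than the reported TCP, so I'll work out their true height from both views.

Run:
```python
from h import *
s=get_state();t=np.array(s['tcp_pos']);i=imaging.camera_info('wrist');j=imaging.camera_info('side')
for dz in (0,.005,.01,.015,.02,.025,.03):
  print(dz,*[np.round(proj(c,[t+[dx,0,dz]],k)[0],1) for c,k in (('wrist',i),('side',j)) for dx in (-.011,0,.011)])
```

```text
0 [320.  264.6] [319.1 284. ] [318.2 302.8] [310.4 252. ] [313.8 250.9] [317.2 249.8]
0.005 [320. 268.] [319.  287.9] [318.2 307.1] [310.5 250.7] [313.9 249.6] [317.2 248.6]
0.01 [320.  271.7] [319. 292.] [318.1 311.6] [310.5 249.4] [313.9 248.4] [317.3 247.3]
0.015 [320.  275.5] [319.  296.3] [318.1 316.4] [310.5 248.2] [313.9 247.1] [317.3 246. ]
0.02 [320.  279.6] [319.  300.9] [318.  321.4] [310.6 246.9] [314.  245.8] [317.3 244.7]
0.025 [320.  283.8] [319.  305.7] [318.  326.7] [310.6 245.6] [314.  244.5] [317.4 243.4]
0.03 [320.  288.4] [318.9 310.8] [317.9 332.3] [310.6 244.3] [314.  243.2] [317.4 242.1]
```

Both views put the real fingertips about 30 mm above the reported TCP, which explains passing over the lip without contact. I'll back off and lower further, to a TCP height of about 0.010.

>>> play_rows(moves=[{"claw": 0,"delta_pos": [0,0,-2.5],"twist": 0},{"claw": 0,"delta_pos": [0,0,-2.5],"twist": 0},{"claw": 0,"delta_pos": [2.5,0,-2.5],"twist": 0},{"claw": 0,"delta_pos": [5,0,-2.5],"twist": 0},{"claw": 0,"delta_pos": [5,0,-2.5],"twist": 0},{"claw": 0,"delta_pos": [5,0,0],"twist": 0},{"claw": 0,"delta_pos": [5,0,1],"twist": 0},{"claw": 0,"delta_pos": [5,0,1.8],"twist": 0},{"claw": 0,"delta_pos": [5,0,2.4],"twist": 0},{"claw": 0,"delta_pos": [5,0,2.4],"twist": 0}])

```text
clock: 8.45
tcp_pos: [0.4666, -0.0049, 0.0099]
orientation: [-0.0, -0.021, 1.0, 0.0]
wrist_force: [-0.3, 0.3, -0.3]
finger_gap: -0.0002
```

>>> play_rows(moves=[{"claw": 0,"delta_pos": [-0.8,0,0],"twist": 0},{"claw": 0,"delta_pos": [-1.6,0,0],"twist": 0},{"claw": 0,"delta_pos": [-2.4,0,0],"twist": 0},{"claw": 0,"delta_pos": [-3.2,0,0],"twist": 0},{"claw": 0,"delta_pos": [-4,0,0],"twist": 0}])

```text
clock: 9.07
tcp_pos: [0.5068, -0.0032, 0.0101]
orientation: [-0.0, -0.021, 1.0, 0.0]
wrist_force: [-1.3, 0.1, 1.0]
finger_gap: -0.0
```

Run:
```python
from h import *
s=get_state();print(s['tcp_pos'],s['wrist_force'])
save('wrist','w4.png')
```

```text
[ 0.50675388 -0.00316336  0.01009241] [-1.28193396  0.05126325  0.95998776]
```

View pics/w4.png

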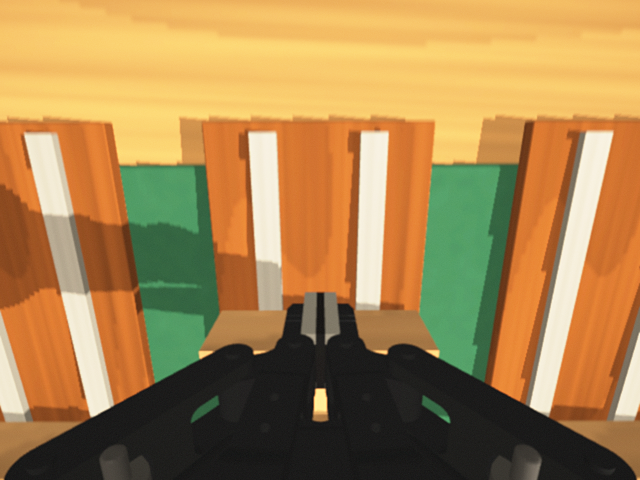

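The fingertips are now outside the lip and pressing on it (force −1.3 N). I'll continue the push.

>>> play_rows(moves=[{"claw": 0,"delta_pos": [-1,0,0],"twist": 0},{"claw": 0,"delta_pos": [-2,0,0],"twist": 0},{"claw": 0,"delta_pos": [-3,0,0],"twist": 0},{"claw": 0,"delta_pos": [-4,0,0],"twist": 0},{"claw": 0,"delta_pos": [-5,0,0],"twist": 0},{"claw": 0,"delta_pos": [-6,0,0],"twist": 0}])

```text
clock: 9.88
tcp_pos: [0.5671, -0.0005, 0.01]
orientation: [-0.0, -0.021, 1.0, 0.0]
wrist_force: [-2.9, 0.9, -0.1]
finger_gap: 0.0001
```

Run:
```python
from h import *
i=imaging.camera_info('wrist')
save('wrist','w5.png')
# block/plates/empty lips in this view from the detector
for q in ['empty_lip','block_lip','plates_lip']:
    for d in spotter.spot_in('wrist',q)[:2]:print(q,round(d['conf'],2),np.round(d['extent']))
print(get_state()['wrist_force'])
```

```text
empty_lip 0.7 [202. 311. 438. 423.]
empty_lip 0.31 [  1. 327. 131. 480.]
block_lip 0.78 [  1. 328. 136. 480.]
plates_lip 0.76 [511. 325. 640. 480.]
[-0.01985707  0.9124353   0.36884393]
```

>>> play_rows(moves=[{"claw": 0,"delta_pos": [-0.3,0,0],"twist": 0},{"claw": 0,"delta_pos": [-0.6,0,0],"twist": 0},{"claw": 0,"delta_pos": [-0.9,0,0],"twist": 0}])

```text
clock: 10.45
tcp_pos: [0.5756, -0.0005, 0.0104]
orientation: [-0.0, -0.021, 1.0, -0.0]
wrist_force: [-1.7, -0.8, 1.6]
finger_gap: -0.0001
```

>>> play_rows(moves=[{"claw": 0,"delta_pos": [-0.2,0,0],"twist": 0},{"claw": 0,"delta_pos": [-0.4,0,0],"twist": 0}])

```text
clock: 10.7
tcp_pos: [0.5789, -0.0002, 0.0101]
orientation: [-0.001, -0.021, 1.0, -0.0]
wrist_force: [-6.6, -1.0, 5.5]
finger_gap: 0.0001
```

>>> play_rows(moves=[{"claw": 0,"delta_pos": [-0.2,0,0],"twist": 0},{"claw": 0,"delta_pos": [-0.4,0,0],"twist": 0}])

```text
clock: 10.95
tcp_pos: [0.5787, -0.0002, 0.0099]
orientation: [-0.004, -0.021, 1.0, -0.0]
wrist_force: [-16.9, -2.3, 14.4]
finger_gap: -0.0001
```

The tray has hit its stop: 17 N with no further travel, at TCP x=0.579, which matches home. I'll back off, lift, and go above the block tray's well.

>>> play_rows(moves=[{"claw": 0,"delta_pos": [1.5,0,0],"twist": 0},{"claw": 0,"delta_pos": [3,0,0],"twist": 0},{"claw": 0,"delta_pos": [3,0,-4],"twist": 0},{"claw": 0,"delta_pos": [3,0,-8],"twist": 0},{"claw": 0,"delta_pos": [3,0,-10],"twist": 0},{"claw": 0,"delta_pos": [1,-4,-10],"twist": 0},{"claw": 0,"delta_pos": [-1,-8,-10],"twist": 0},{"claw": 0,"delta_pos": [-3,-12,-10],"twist": 0},{"claw": 0,"delta_pos": [-3.9,-15.1,-10],"twist": 0},{"claw": 0,"delta_pos": [-3.9,-15.1,-10],"twist": 0},{"claw": 0,"delta_pos": [-3.9,-15.1,-10],"twist": 0}])

```text
clock: 12.32
tcp_pos: [0.6289, -0.1488, 0.1099]
orientation: [-0.0, -0.021, 1.0, 0.0]
wrist_force: [0.3, -0.2, -0.0]
finger_gap: 0.0
```

Run:
```python
from h import *
s=get_state();print(s['tcp_pos'],s['orientation'])
i=imaging.camera_info('wrist');save('wrist','w6.png')
B=np.array([0.602,-.150,.056]);u=np.array([.999,.0436,0]);v=np.array([-.0436,.999,0])
print(proj('wrist',[B+.05*v-.006*u,B-.05*v-.006*u],i))
```

```text
[ 0.62890445 -0.14880516  0.10986648] [-7.22085506e-05 -2.10778351e-02  9.99777761e-01  3.85773823e-04]
[[396.09725742 203.72312921]
 [242.03763345 203.94334427]]
```

View pics/w6.png

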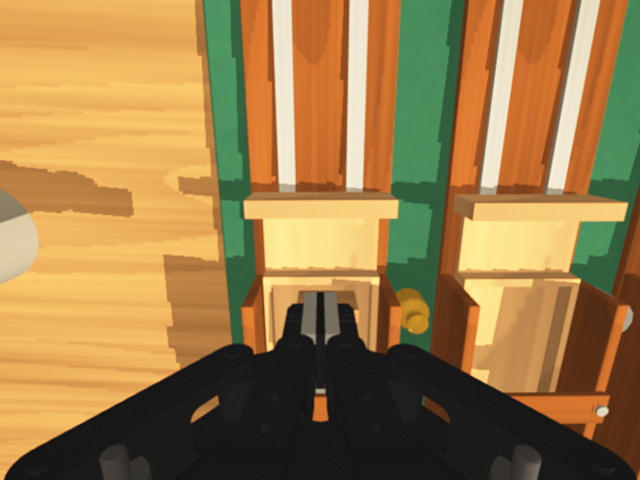

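The block lip's outer edge is at row 200, x 244–398, within 2–3 mm of the prediction. The empty tray is level with it, so it is home. Lowering into the well now.

>>> play_rows(moves=[{"claw": 0,"delta_pos": [0,0,3],"twist": 0},{"claw": 0,"delta_pos": [0,0,5.5],"twist": 0},{"claw": 0,"delta_pos": [0,0,7],"twist": 0},{"claw": 0,"delta_pos": [0,0,8],"twist": 0},{"claw": 0,"delta_pos": [0,0,8.6],"twist": 0},{"claw": 0,"delta_pos": [0,0,9.2],"twist": 0},{"claw": 0,"delta_pos": [0,0,9.6],"twist": 0},{"claw": 0,"delta_pos": [0,0,9.6],"twist": 0}])

```text
clock: 13.38
tcp_pos: [0.6289, -0.1492, 0.014]
orientation: [-0.0, -0.021, 1.0, 0.0]
wrist_force: [-1.0, -0.5, 0.3]
finger_gap: 0.0001
```

>>> play_rows(moves=[{"claw": 0,"delta_pos": [0.5,0,0],"twist": 0},{"claw": 0,"delta_pos": [1,0,0],"twist": 0},{"claw": 0,"delta_pos": [1.5,0,0],"twist": 0},{"claw": 0,"delta_pos": [2,0,0],"twist": 0},{"claw": 0,"delta_pos": [2.5,0,0],"twist": 0}])

```text
clock: 14.0
tcp_pos: [0.6041, -0.1504, 0.0144]
orientation: [0.0, -0.021, 1.0, -0.0]
wrist_force: [2.4, 0.5, 0.1]
finger_gap: 0.0001
```

Run:
```python
from h import *
s=get_state();print(s['tcp_pos'],s['wrist_force'])
save('wrist','w7.png')
```

```text
[ 0.60407504 -0.15039173  0.01442559] [2.39246365 0.49946903 0.0987025 ]
```

View pics/w7.png

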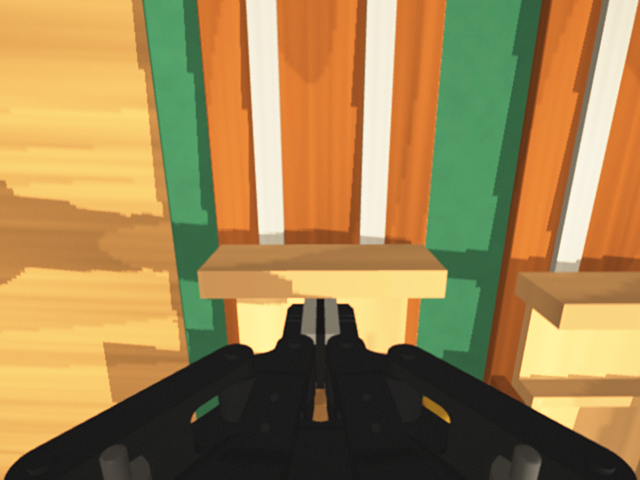

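The fingertip is hooked behind the lip: the lip hides the tips at row 297, the pull reads 2.4 N, and the block tray is already ahead of the empty one. I'll draw it out.

>>> play_rows(moves=[{"claw": 0,"delta_pos": [0.5,0,0],"twist": 0},{"claw": 0,"delta_pos": [1.2,0,0],"twist": 0},{"claw": 0,"delta_pos": [2,0,0],"twist": 0},{"claw": 0,"delta_pos": [2.8,0,0],"twist": 0},{"claw": 0,"delta_pos": [3.6,0,0],"twist": 0},{"claw": 0,"delta_pos": [4.4,0,0],"twist": 0},{"claw": 0,"delta_pos": [5.2,0,0],"twist": 0},{"claw": 0,"delta_pos": [6,0,0],"twist": 0},{"claw": 0,"delta_pos": [6.8,0,0],"twist": 0},{"claw": 0,"delta_pos": [7.6,0,0],"twist": 0},{"claw": 0,"delta_pos": [8.4,0,0],"twist": 0},{"claw": 0,"delta_pos": [9.2,0,0],"twist": 0}])

```text
clock: 15.55
tcp_pos: [0.5115, -0.1542, 0.0142]
orientation: [0.0, -0.021, 1.0, -0.0]
wrist_force: [2.9, -1.6, 0.8]
finger_gap: -0.0001
```

>>> play_rows(moves=[{"claw": 0,"delta_pos": [0.5,0,0],"twist": 0},{"claw": 0,"delta_pos": [1,0,0],"twist": 0},{"claw": 0,"delta_pos": [1.4,0,0],"twist": 0},{"claw": 0,"delta_pos": [1.7,0,0],"twist": 0}])

```text
clock: 16.05
tcp_pos: [0.4948, -0.1548, 0.0141]
orientation: [-0.0, -0.021, 1.0, 0.0]
wrist_force: [2.1, -0.7, 0.3]
finger_gap: -0.0004
```

>>> play_rows(moves=[{"claw": 0,"delta_pos": [0.3,0,0],"twist": 0},{"claw": 0,"delta_pos": [0.6,0,0],"twist": 0},{"claw": 0,"delta_pos": [0.8,0,0],"twist": 0}])

```text
clock: 16.42
tcp_pos: [0.4868, -0.1551, 0.0141]
orientation: [-0.0, -0.021, 1.0, 0.0]
wrist_force: [2.1, -0.8, -0.5]
finger_gap: -0.0
```

>>> play_rows(moves=[{"claw": 0,"delta_pos": [0.3,0,0],"twist": 0},{"claw": 0,"delta_pos": [0.5,0,0],"twist": 0}])

```text
clock: 16.68
tcp_pos: [0.4848, -0.1553, 0.0143]
orientation: [0.003, -0.021, 1.0, 0.001]
wrist_force: [12.2, 2.7, -8.6]
finger_gap: -0.0002
```

>>> play_rows(moves=[{"claw": 0,"delta_pos": [0.3,0,0],"twist": 0},{"claw": 0,"delta_pos": [0.5,0,0],"twist": 0}])

```text
clock: 16.92
tcp_pos: [0.485, -0.1553, 0.0147]
orientation: [0.007, -0.022, 1.0, 0.001]
wrist_force: [26.1, 4.9, -20.1]
finger_gap: 0.0
```

The tray is at its stop: 26 N with no travel, about 134 mm drawn. I'll unload in the well, lift out, and clear the view.

>>> play_rows(moves=[{"claw": 0,"delta_pos": [-0.6,0,0],"twist": 0},{"claw": 0,"delta_pos": [-1.2,0,0],"twist": 0},{"claw": 0,"delta_pos": [-1.9,0,0],"twist": 0},{"claw": 0,"delta_pos": [-1.9,0,0],"twist": 0},{"claw": 0,"delta_pos": [-1.9,0,-3],"twist": 0},{"claw": 0,"delta_pos": [-1.9,0,-7],"twist": 0},{"claw": 0,"delta_pos": [-1.9,0,-12],"twist": 0},{"claw": 0,"delta_pos": [-1.9,0,-17],"twist": 0},{"claw": 0,"delta_pos": [1,-5,-20],"twist": 0},{"claw": 0,"delta_pos": [3,-10,-20],"twist": 0},{"claw": 0,"delta_pos": [5,-15,-20],"twist": 0},{"claw": 0,"delta_pos": [6,-18,-20],"twist": 0}])

```text
clock: 18.42
tcp_pos: [0.4232, -0.3401, 0.2141]
orientation: [-0.0, -0.02, 1.0, 0.0]
wrist_force: [0.5, 0.2, -0.2]
finger_gap: -0.0002
```

>>> play_rows(moves=[{"claw": 0,"delta_pos": [0,0,0],"twist": 0},{"claw": 0,"delta_pos": [0,0,0],"twist": 0},{"claw": 0,"delta_pos": [0,0,0],"twist": 0}])

```text
clock: 18.8
tcp_pos: [0.425, -0.3368, 0.2142]
orientation: [-0.0, -0.022, 1.0, 0.0]
wrist_force: [0.4, -0.4, 0.9]
finger_gap: -0.0001
```

Run:
```python
from h import *
s=get_state();print(s['tcp_pos'],s['wrist_force'])
im=save('top','top3.png')[90:285,225:415]
cv2.imwrite('pics/c3.png',cv2.resize(im[:,:,::-1],None,fx=3,fy=3,interpolation=cv2.INTER_CUBIC))
```

```text
[ 0.42496064 -0.33682063  0.21418031] [ 0.44538292 -0.44593956  0.92793112]
```

View pics/c3.png

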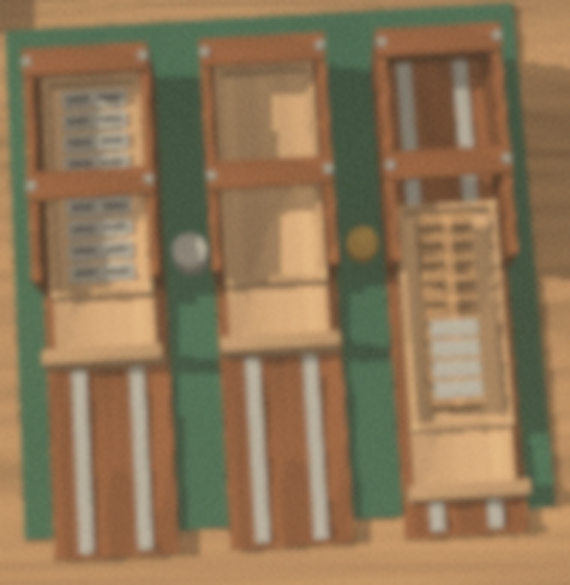

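The top view shows the empty lip in line with where the closed lips stood, and the plates tray shut. The block tray is out, with the block lying in its pocket and the tin and weight in place.

```bash
python3 -c "
from h import *
i=imaging.camera_info('top')
a=at_z('top',225+467/3,90+490/3,.056,i);b=at_z('top',225+280/3,90+343/3,.056,i);print(a,b)
print(env.hand_in())"
```

```text
[ 0.46767577 -0.15374589  0.056     ] [ 0.59431312 -0.00068825  0.056     ]
the job is handed in; nothing more can be done
None
```

I pushed the empty tray fully home, then hooked the block tray's lip with the closed fingertips and drew it out to its stop. The job was handed in at about 19 s of the 48 s limit. The hand-in reports no verdict.

**Last checks**
- **Empty tray:** it stopped hard at 17 N with no further travel. Its lip measured x ≈ 0.594 m, in line with the two lips that were shut at the start.
- **Block tray:** it stopped hard at 26 N with no further travel. Its lip moved from x ≈ 0.602 to 0.468 m, about 134 mm.
- **Rest of the scene:** in the last top picture the reed block lies in its pocket and the plates tray is shut. The tin and weight stand where they were. I did not re-check the other bystanders, which are outside that crop.
- **Arm:** it is clear of everything, and the wrist force is down at noise level.

**What disagreed:** the real fingertips appeared to sit about 25–30 mm above the reported TCP. Because of this, my first two push attempts passed over the empty lip. The pictures taken then showed the tray had not moved, and the readings showed no contact force. I lowered the tool to allow for it, and the later pushing and pulling forces of 2–3 N matched the expected rail friction.

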